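# Clamp the lens block with the torque knob at the measuring bench

### The job

Clamp the blue lens block on the steel stage plate: turn the clamp's black torque knob (the one on the yellow collar with the swinging finger, not the like one on the cream lamp box) clockwise until the finger presses the block against its fence and the knob's slip clutch then clicks over. One or two clicks are right, never more than three; then let go of the knob. Leave the knob of the lamp box as it is set.

Things in the scene. Friction and masses are not known exactly. Their poses are not given: they have to be found in the camera images.
- knob_grip (a point): Grip point of the torque knob on its upright axis, 76 mm above the table. Black bar 42 mm long, 14 wide, from 22 mm below to 8 mm above this point, on a 44 mm disc; x axis along the bar to its white-marked end, z up. Under it a yellow collar (58 mm across, top 31 mm below this point) with aluminium finger, on a 190 x 124 x 18 mm steel plate with blue block (60 x 32 x 24 mm, loose) and fence.
- swing (a joint): Angle (rad) of collar and finger, growing clockwise from above. Starts at 0.1 to 0.5; at about 0.8 the finger's rubber tip, 70 mm from the axis, meets the block on its fence and stops. About 0.04 N m turns it; it stays where left. Before any slip the knob's white mark, the collar's dark index line and the finger point the same way.
- clutch (a joint): Angle (rad) the knob has slipped clockwise past the collar: 0 until the block stops the finger. The clutch carries the collar up to about 0.12 N m, then snaps over in clicks of 0.35 rad (20 degrees): 0.35 is one click, 0.70 two. No slip anticlockwise: turning back takes the finger off the block. One click needs 0.65 to 1.05 rad of turning in all.
- lamp_pointer (a point): White-marked end of the like black knob on the lamp box, to be left alone: at the bar's top, 20 mm from that knob's axis (x axis points outward from the axis, z up), 97 mm above the table. The box is cream, 120 x 100 x 55 mm, with a grey ring under its knob and a red pilot lamp; no finger, no yellow collar.
Not all that is in view belongs to the job. There is more than one size of the part that bears knob_grip; the job needs the smaller.

How it is judged (in metres and radians):
On the way, in this order (a step that is already met when the one before it is completed fails the run):
1. the finger has swung up to the block (value of joint swing above 0.72 rad), for 0.05 s.
2. the clutch has clicked over (value of joint clutch above 0.27 rad), for 0.1 s.
At the end, for the whole second after the job is handed in: The finger stands against the block on its fence (swing between 0.72 and 0.88 rad), the clutch has slipped by one to three clicks (clutch between 0.27 and 1.2 rad), and knob and finger are at rest (each under 0.1 rad/s) (value of joint swing between 0.72 and 0.88 rad and value of joint clutch between 0.27 and 1.2 rad and velocity of joint each of clutch, swing below 0.1 rad/s); the robot touches nothing.
It fails at once if the torque knob is cranked beyond three clicks (clutch over 1.2 rad) (value of joint clutch above 1.2 rad).
It fails at once if the lamp box's knob is turned (its pointer end moved more than 6 mm) (distance of lamp_pointer from where it was at the start of the episode above 0.006 m).
It also fails if it takes over 32 s, if anything falls off the work surface, if the arm or the gripper's body presses on something with over 40 N, if the wrist force passes 120 N, or if a joint passes its speed limit or range.

### The arm

A 6-joint arm with a two-finger parallel gripper is mounted at the origin on the work surface. World frame = base frame: x ahead of the robot, y to its left, z up, the work surface at z = 0. Lengths are in m, angles in degrees, forces in N, time in s.
With the tool pointing down it reaches from about 0.325 to 0.775 m from the base axis. Payload 9.3 kg.
Tool frame: the origin (TCP) lies at the very end of the fingers, on their centre line; the grasp point (between the pads) lies 19 mm behind it (robot.hold_point_z is the distance from the TCP to the grasp point, in m); y points along the fingers, z is the direction in which the jaws open and shut, and the axes are right-handed (so a half turn about y gives the same grasp; the last joint's range is limited). The gripper opens to 85 mm and grips with 20 to 120 N. Pads are 22 mm wide; open, the fingers measure 114 mm over their backs; the gripper's body (76 mm by 85 mm) begins 54 mm behind the grasp point. The pads swing forward as they close: fully open they stand 13 mm farther back than shut.
Start: joints at [66.142, 14.817, 1.232, 76.415, 0, 81.257], TCP at [0.143, 0.531, 0.231] pointing down, gripper open.
Joint ranges: [-174.27, 174.27], [-52.1, 104.24], [-59.71, 78.15], [-110.17, 111.67], [-87.03, 83.33], [-180, 180]. Speed limits (degrees/s): [127.2, 127.2, 159.86, 180, 180, 180].

### API

Orientations are given as [roll, pitch, yaw] about the fixed x, y, z axes, in that order (R = Rz(yaw) Ry(pitch) Rx(roll)).
In Python, from bench import robot, viewer gives the robot as it stands.
- The arm moves only by the tool step_arm, never from a script. Its argument "rows" is a list of rows, each a list of 4 numbers: the shift along the tool's x, y, z in units of 60 mm (1.0 is 60 mm), then the turn about the tool's y in degrees. In form: [[dx, dy, dz, turn], ...]. A call has 1 to 8 rows; each row is the pose to reach, as a shift and turn from the pose commanded when the call began, along the tool's axes at that moment; what a row does not reach only later rows make up. A row lasts 1/8 s, in which the tool goes at most 62.5 mm and 10.7 degrees, less where a joint would pass 70% of its speed; a pose out of reach is approached as far as the arm can. A call with a gripper value outside its range is refused whole. "jaw" is the opening, from -1 (shut) to 1 (fully open), set as the call begins (left out, the last holds). The fingers move at their own pace and stop on an object; "grip_force" is the grip in N (left out, the last holds). Time passes only in rows, so rows that repeat a pose let the fingers close. It gives the time, the measured TCP pose, the force and the opening at its end, in the units of the state.
- robot.sense(): the state, without advancing time (a new reading comes with each control period).
- viewer.capture(name): name is "side" or "top"; returns a dict with "color" (420x560x3 uint8, red, green, blue), "mtx" (3x3 intrinsics, pixels), "k1" (the pictures are not rectified: a ray, as slopes to the right and down, at radius r is drawn at 1 + k1 r^2 times it, then the intrinsics apply), "extrinsics" (4x4, takes a point from camera to world coordinates). Camera axes: x right, y up, looking along -z (the intrinsics and any distortion apply to the point x, -y, -z); pixel columns grow to the right and rows downward; lengths in m; the calibration is good to about 2 mm. A picture is of the moment at which its call begins. There is no depth.
- robot.sign_off(): hands the job in, once; it reports no verdict.
The state is a dict: "clock": time; "joint_positions": joint angles; "dq": joint speeds; "joint_efforts": joint torques, N m; "ee_pos": TCP position; "tool_rot": TCP orientation; "wrist_force": force on the tool from outside, world axes, zero at the start; "wrist_torque": the same for the moment, N m; "gripper_width": finger opening in m.
Only numpy, scipy, OpenCV 4.12 (cv2) and the standard library are available. Lean on these libraries where they do the work, as an engineer would, in place of code of your own. Each camera call takes 0.05 s, during which the arm holds its last target. There are 200 camera calls.

## Working session

There is one attempt and no reset: what is moved stays moved. The work goes in short steps, Python scripts to look and compute and a tool call to move; the robot and the scene stay as the last step left them, time stands still between calls to the robot, and variables do not carry over. Pictures are saved under pics/ and viewed, about 8 in all and at most 12, crops included, and the job is handed in when it is done.

Besides the shell and the picture viewer there is one more tool, called as name([rows], argument=value, ...), one row to a line, values as JSON. step_arm: Moves the arm, as the interface text tells. Its arguments: {"type":"object","properties":{"rows":{"type":"array"},"jaw":{"type":"number"},"grip_force":{"type":"number"}},"required":["rows"]}

```bash
mkdir -p pics; ls
cat > h.py <<'E'
import numpy as np, cv2
from bench import robot, viewer
def cap(n):
    return viewer.capture(n)
def ray(c,u,v):
    K=np.array(c["mtx"]);k=c["k1"]
    d=np.array([(u-K[0,2])/K[0,0],(v-K[1,2])/K[1,1]]);p=d.copy()
    for _ in range(30): p=d/(1+k*(p@p))
    E=np.array(c["extrinsics"]);return E[:3,3],E[:3,:3]@np.array([p[0],-p[1],-1])
def onz(c,u,v,z):
    o,d=ray(c,u,v);return o+d*(z-o[2])/d[2]
def proj(c,P):
    E=np.array(c["extrinsics"]);K=np.array(c["mtx"])
    q=E[:3,:3].T@(np.array(P)-E[:3,3]);p=np.array([q[0],-q[1]])/-q[2];p=p*(1+c["k1"]*(p@p))
    return K[0,0]*p[0]+K[0,2],K[1,1]*p[1]+K[1,2]
def save(c,n,crop=None,s=1):
    im=cv2.cvtColor(c["color"],cv2.COLOR_RGB2BGR)
    if crop: x0,y0,x1,y1=crop; im=im[y0:y1,x0:x1]
    cv2.imwrite("pics/"+n,cv2.resize(im,None,fx=s,fy=s,interpolation=cv2.INTER_CUBIC))
E
python3 - <<'E'
from h import *
import pickle
for n in("top","side"):
    c=cap(n);save(c,n+"1.png",s=1.4);pickle.dump(c,open(n+"1.pkl","wb"));print(n,np.round(c["extrinsics"],3).tolist(),np.round(c["mtx"],1).tolist(),c["k1"])
print(robot.sense(),robot.hold_point_z)
E
```

```text
pics
top [[-0.018, 0.999, -0.044, 0.381], [-1.0, -0.019, -0.024, 0.012], [-0.025, 0.043, 0.999, 1.02], [0.0, 0.0, 0.0, 1.0]] [[416.0, 0.0, 274.1], [0.0, 416.0, 220.0], [0.0, 0.0, 1.0]] -0.08097568516172775
side [[-0.987, 0.118, -0.108, 0.341], [-0.16, -0.77, 0.617, 0.632], [-0.01, 0.627, 0.779, 0.846], [0.0, 0.0, 0.0, 1.0]] [[469.9, 0.0, 280.7], [0.0, 469.9, 208.2], [0.0, 0.0, 1.0]] -0.039231194493352425
{'clock': 0.1, 'joint_positions': array([6.61418258e+01, 1.48457384e+01, 1.19541306e+00, 7.64131944e+01,
       6.26047887e-04, 8.12572591e+01]), 'dq': array([ 0.0162526 , -0.02770781,  0.13135971, -0.04243123, -0.01663118,
        0.05424902]), 'joint_efforts': array([ 5.61370849e-03, -5.56696951e+01,  3.45067871e+01,  1.16265248e-02,
       -1.17569057e-04, -9.50709079e-06]), 'ee_pos': array([0.14332356, 0.53076258, 0.23075263]), 'tool_rot': array([-9.00626865e+01,  1.02736537e-02, -1.51154393e+01]), 'wrist_force': array([-0.09889072,  0.64042649, -0.11031354]), 'wrist_torque': array([ 0.04996541,  0.02257525, -0.01189406]), 'gripper_width': 0.08523748671377149} 0.0187
```

View pics/top1.png

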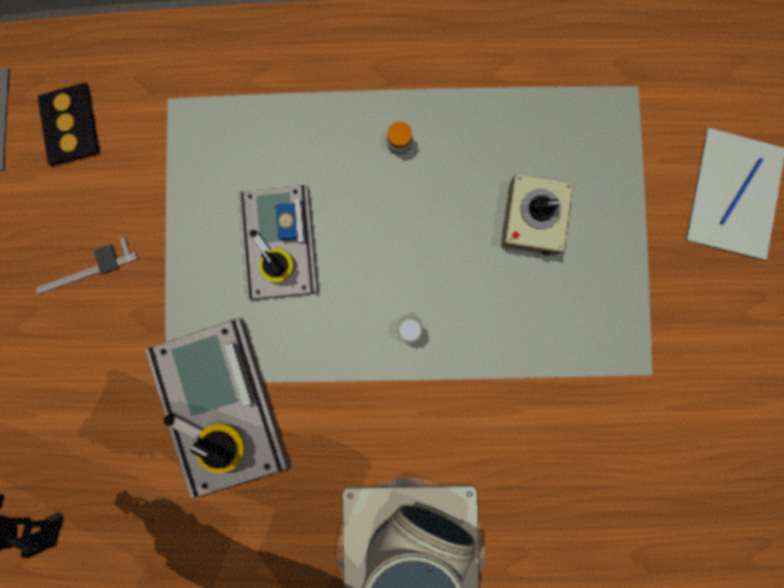

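View pics/side1.png

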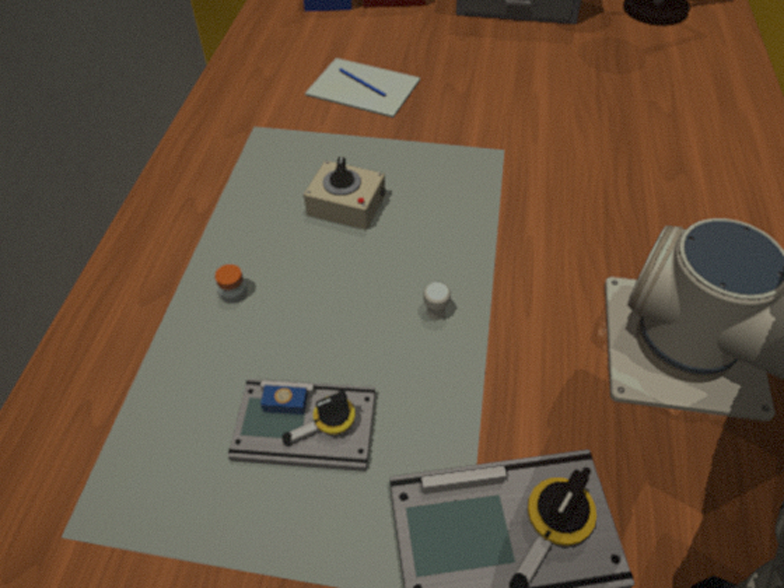

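The job's clamp is the smaller one. In the top view its knob is at about (196,189) in raw pixels, with the finger pointing up and left to about (181,166). The larger clamp and the lamp box stay untouched. Next I measure.

Run:
```python
from h import *
import pickle
rois={"top":(165,125,235,220),"side":(160,265,275,340)}
for n in rois:
    c=pickle.load(open(n+"1.pkl","rb"));x0,y0,x1,y1=rois[n]
    hsv=cv2.cvtColor(c["color"],cv2.COLOR_RGB2HSV)[y0:y1,x0:x1]
    m=((hsv[...,0]>20)&(hsv[...,0]<35)&(hsv[...,1]>150)&(hsv[...,2]>80))
    m=cv2.morphologyEx(m.astype(np.uint8),cv2.MORPH_OPEN,np.ones((2,2)))
    k,l,st,ce=cv2.connectedComponentsWithStats(m);i=1+np.argmax(st[1:,4]);v,u=np.where(l==i)
    P=np.array([onz(c,a+x0,b+y0,0.045)[:2] for a,b in zip(u,v)])
    (cx,cy),r=cv2.minEnclosingCircle(P.astype(np.float32)*1000);print(n,"collar@45mm",cx,cy,r,st[i])
    b=((hsv[...,0]>100)&(hsv[...,0]<130)&(hsv[...,1]>120)&(hsv[...,2]>60));v,u=np.where(b)
    q=onz(c,u.mean()+x0,v.mean()+y0,0.042);print(" block",q)
    save(c,n+"c.png",rois[n],7 if n=="top" else 6)
    # knob predicted pixels
    for z in(.045,.084): print(proj(c,[cx/1000,cy/1000,z]))
a=cv2.imread("pics/topc.png");b=cv2.imread("pics/sidec.png");s=600/a.shape[0]
a=cv2.resize(a,(330,450));b=cv2.resize(b,(460,300));o=np.zeros((450,800,3),np.uint8);o[:,:330]=a;o[:300,335:795]=b;cv2.imwrite("pics/both.png",o)
```

```text
top collar@45mm 497.7179870605469 215.14999389648438 28.353824615478516 [ 22  54  23  24 184]
 block [0.57494778 0.20071003 0.042     ]
(np.float64(197.84018392620294), np.float64(190.15980546735477))
(np.float64(194.29931582712783), np.float64(188.19419559334648))
side collar@45mm 495.4440612792969 223.7589874267578 27.901975631713867 [ 65  25  29  21 201]
 block [0.57337228 0.20520784 0.042     ]
(np.float64(239.26864288415504), np.float64(297.0277249167276))
(np.float64(237.58529530349853), np.float64(286.8935183019269))
```

View pics/both.png

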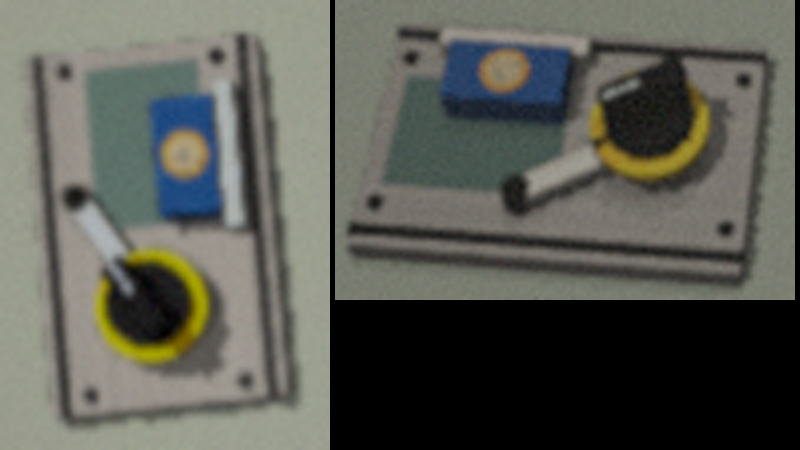

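Both crops agree: the mark and finger point up and left in the top view, and the block sits on its fence. I triangulate the mark ends and the fingertip to settle the axis, because the side collar fit is occluded.

Run:
```python
from h import *
import pickle
T=pickle.load(open("top1.pkl","rb"));S=pickle.load(open("side1.pkl","rb"))
def tri(a,b):
    o1,d1=ray(T,*a);o2,d2=ray(S,*b)
    s=np.linalg.lstsq(np.c_[d1,-d2],o2-o1,rcond=None)[0];p,q=o1+s[0]*d1,o2+s[1]*d2
    return np.round((p+q)/2*1000,1),round(np.linalg.norm(p-q)*1000,1)
ax=np.array([497.7,215.1])
P={}
for n,a,b in(("markout",(187.9,179.5),(227,289.25)),("markin",(192.6,186.9),(236.2,285)),("tip",(181.1,166.6),(205,313.2))):
    p,e=tri(a,b);z=.084 if n!="tip" else .03
    print(n,p,"gap",e,"top@z",onz(T,*a,z)*1000,"side@z",onz(S,*b,z)*1000,"r",np.linalg.norm(p[:2]-ax),"dir",np.degrees(np.arctan2(*(p[:2]-ax)[::-1])))
    P[n]=p
# centre of collar from extreme columns/rows in the side picture: left/right tangents
for n,c,(x0,y0,x1,y1) in(("top",T,(165,125,235,220)),("side",S,(160,265,275,340))):
    hsv=cv2.cvtColor(c["color"],cv2.COLOR_RGB2HSV)[y0:y1,x0:x1]
    m=((hsv[...,2]<55)).astype(np.uint8);k,l,st,ce=cv2.connectedComponentsWithStats(m)
    for i in range(1,k):
        if st[i,4]>60: print(n,"dark",st[i]+np.array([x0,y0,0,0,0]),ce[i]+[x0,y0],onz(c,*(ce[i]+[x0,y0]),.06)*1000)
```

```text
markout [516.3 230.1  81.2] gap 4.2 top@z [518.02688717 229.79710707  84.        ] side@z [513.59120076 231.57905022  84.        ] r 23.894769302087823 dir 38.884496433714645
markin [500.1 219.3  82.2] gap 1.8 top@z [500.77533113 219.0466342   84.        ] side@z [498.82603579 220.28555183  84.        ] r 4.8373546489791615 dir 60.255118703057526
tip [557.  259.1  28.3] gap 2.3 top@z [557.85147016 258.88548628  30.        ] side@z [555.36875371 259.87718662  30.        ] r 73.84097778334198 dir 36.57504114515056
top dark [188 181  17  16 202] [196.35643564 188.88118812] [498.99724082 215.50704638  60.        ]
side dark [227 276  40  28 423] [239.84397163 290.8392435 ] [494.26583644 218.48287271  60.        ]
side dark [187 279  34  17 133] [205.21052632 291.03007519] [558.87687665 229.12092031  60.        ]
side dark [164 321  99  10 158] [213.25949367 325.35443038] [526.66146664 294.38115997  60.        ]
```

step_arm([
  [0.5,0,-0.25,-5],
  [1.4,0,-0.7,-11],
  [2.3,0,-1.15,-18],
  [3.2,0,-1.6,-25],
  [4.1,0,-2.05,-32],
  [5.0,0,-2.5,-39],
  [5.9,0,-2.95,-46],
  [6.6,0,-3.3,-51],
], jaw=1, grip_force=40)

```text
clock: 1.1
ee_pos: [0.4755, 0.2346, 0.231]
tool_rot: [-90.0, 0.0, 36.0]
wrist_force: [0.5, 1.2, 0.8]
gripper_width: 0.0855
```

```bash
cat > go.py <<'E'
from h import *
import sys
from scipy.spatial.transform import Rotation as Ro
s=robot.sense();R=Ro.from_euler("xyz",s["tool_rot"],degrees=True).as_matrix();p=s["ee_pos"]
t=np.array([float(a) for a in sys.argv[1:4]]);yaw=float(sys.argv[4])
print("t",s["clock"],"p",p.round(4),"rot",s["tool_rot"].round(2),"d units",(R.T@(t-p)/.06).round(3),"turn",round(-(yaw-s["tool_rot"][2]),1),"F",s["wrist_force"].round(1),"M",s["wrist_torque"].round(3),"w",s["gripper_width"].round(4),"q6",s["joint_positions"][5].round(1))
E
python3 go.py .4985 .2165 .13 36
```

```text
Traceback (most recent call last):
  File "go.py", line 6, in <module>
    print("t",s["clock"],"p",p.round(4),"rot",s["tool_rot"].round(2),"d units",(R.T@(t-p)/.06).round(3),"turn",round(-(yaw-s["tool_rot"][2]),1),"F",s["wrist_force"].round(1),"M",s["wrist_torque"].round(3),"w",s["gripper_width"].round(4),"q6",s["joint_positions"][5].round(1))
                                                                                                                                                                                                                 ^^^^^^^^^^^^^^^^^^^^^^^^
AttributeError: 'float' object has no attribute 'round'
```

step_arm([
  [0.07,0,-0.25,0],
  [0.13,0.4,-0.47,0],
  [0.13,0.9,-0.47,0],
  [0.13,1.4,-0.47,0],
  [0.13,1.68,-0.47,0],
  [0.13,1.68,-0.47,0],
])

```text
clock: 1.85
ee_pos: [0.4957, 0.2186, 0.1293]
tool_rot: [-89.9, 0.2, 35.9]
wrist_force: [0.2, 0.0, -0.1]
gripper_width: 0.0857
```

```bash
sed -i 's/s\["gripper_width"\].round(4)/round(float(s["gripper_width"]),4)/' go.py; python3 go.py .4985 .2165 .06 36
python3 - <<'E'
from h import *
c=cap("side");save(c,"s2.png",(150,200,330,335),4.4)
E
```

```text
t 1.85 p [0.4957 0.2186 0.1293] rot [-89.93   0.15  35.88] d units [ 0.021  1.156 -0.058] turn -0.1 F [ 0.2  0.  -0.1] M [0.066 0.028 0.026] w 0.0857 q6 -21.0
```

View pics/s2.png

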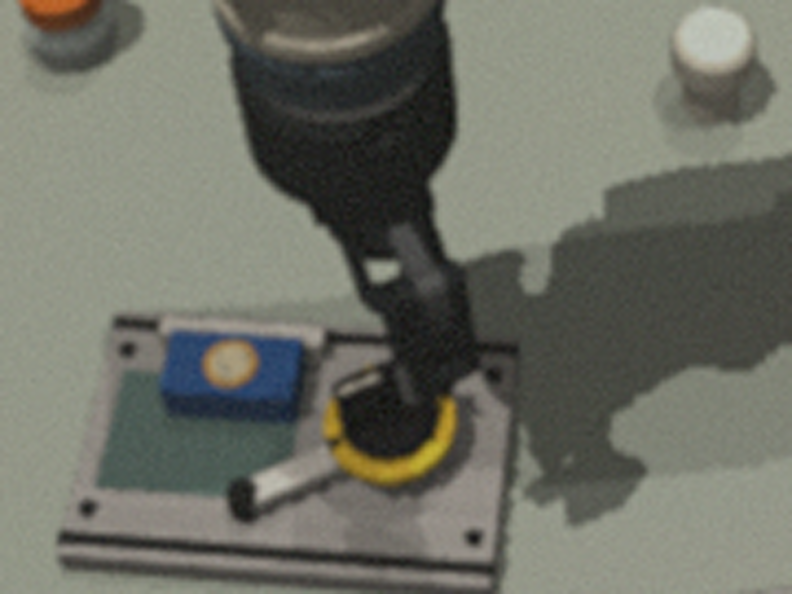

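step_arm([
  [0.02,0.3,-0.06,0],
  [0.02,0.6,-0.06,0],
  [0.02,0.9,-0.06,0],
  [0.02,1.1,-0.06,0],
  [0.02,1.19,-0.06,0],
  [0.02,1.19,-0.06,0],
])

```text
clock: 2.65
ee_pos: [0.5001, 0.2162, 0.0593]
tool_rot: [-90.0, -0.0, 35.9]
wrist_force: [-0.1, 0.4, 0.7]
gripper_width: 0.0853
```

```bash
python3 go.py .4985 .2165 .058 36
python3 - <<'E'
from h import *
c=cap("side");d=cap("top");save(c,"a.png",(190,220,300,330),3.6);save(d,"b.png",(150,120,260,230),3.6)
cv2.imwrite("pics/s3.png",np.hstack([cv2.imread("pics/a.png"),cv2.imread("pics/b.png")]))
E
```

```text
t 2.65 p [0.5001 0.2162 0.0593] rot [-9.000e+01 -1.000e-02  3.588e+01] d units [-0.019  0.022  0.02 ] turn -0.1 F [-0.1  0.4  0.7] M [ 0.003  0.039 -0.023] w 0.0853 q6 -21.3
```

View pics/s3.png

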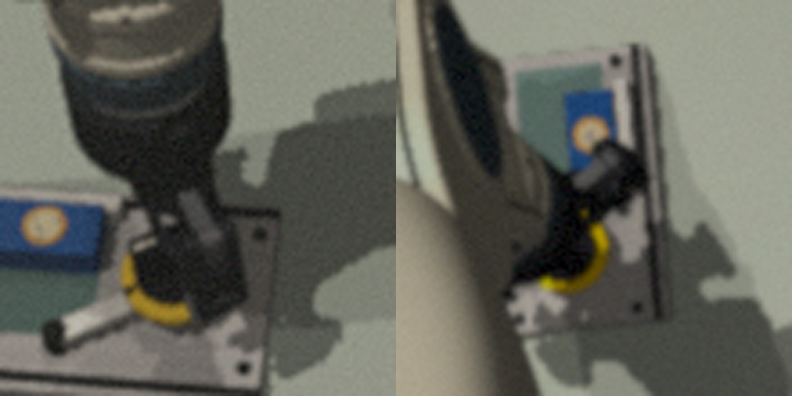

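The knob bar is between the open fingers and nothing is touching. I close gently.

step_arm([
  [0,0,0,0],
  [0,0,0,0],
  [0,0,0,0],
  [0,0,0,0],
  [0,0,0,0],
  [0,0,0,0],
], jaw=-1, grip_force=30)

```text
clock: 3.5
ee_pos: [0.4987, 0.2178, 0.0594]
tool_rot: [-89.8, -0.0, 36.0]
wrist_force: [-7.8, 8.8, 6.3]
gripper_width: 0.0131
```

```bash
python3 go.py .4985 .2165 .058 36
```

```text
t 3.5 p [0.4987 0.2178 0.0594] rot [-8.977e+01 -3.000e-02  3.598e+01] d units [-0.015  0.024 -0.016] turn -0.0 F [-7.8  8.8  6.3] M [1.835 1.443 0.021] w 0.0131 q6 -21.3
```

The bar is gripped at 13 mm. About 12 N of side load along tool z means I'm roughly 2 mm off the axis, so I re-centre and then start turning.

step_arm([
  [0,0,0.03,0],
  [0,0,0.04,0],
  [0,0,0.04,0],
])

```text
clock: 3.88
ee_pos: [0.4985, 0.2181, 0.0594]
tool_rot: [-90.0, -0.0, 35.9]
wrist_force: [-3.1, 1.3, 5.7]
gripper_width: 0.0134
```

```bash
python3 go.py .4985 .2165 .058 36
```

```text
t 3.875 p [0.4985 0.2181 0.0594] rot [-9.00e+01 -1.00e-02  3.59e+01] d units [-0.016  0.024 -0.022] turn -0.1 F [-3.1  1.3  5.7] M [0.069 0.547 0.05 ] w 0.0134 q6 -21.1
```

step_arm([
  [0,0,0,3],
  [0,0,0,6],
  [0,0,0,9],
  [0,0,0,12],
  [0,0,0,15],
  [0,0,0,18],
  [0,0,0,20],
  [0,0,0,20],
])

```text
clock: 4.88
ee_pos: [0.498, 0.2189, 0.0595]
tool_rot: [-89.9, 0.0, 15.9]
wrist_force: [-5.8, 4.9, 7.4]
gripper_width: 0.0132
```

```bash
python3 go.py .4985 .2181 .058 36
```

```text
t 4.875 p [0.498  0.2189 0.0595] rot [-8.988e+01  1.000e-02  1.590e+01] d units [ 0.004  0.024 -0.015] turn -20.1 F [-5.8  4.9  7.4] M [ 0.939  0.987 -0.064] w 0.0132 q6 -1.1
```

step_arm([
  [0,0,0,2],
  [0,0,0,4],
  [0,0,0,6],
  [0,0,0,8],
  [0,0,0,10],
  [0,0,0,12],
  [0,0,0,12],
])

```text
clock: 5.75
ee_pos: [0.4979, 0.2194, 0.0594]
tool_rot: [-89.8, 0.0, 3.9]
wrist_force: [-5.2, 8.1, 7.0]
gripper_width: 0.0133
```

```bash
python3 go.py .4985 .2181 .058 36;python3 - <<'E'
from h import *
c=cap("side");d=cap("top");save(c,"a.png",(160,220,270,330),3.6);save(d,"b.png",(150,120,260,230),3.6)
cv2.imwrite("pics/s4.png",np.hstack([cv2.imread("pics/a.png"),cv2.imread("pics/b.png")]))
E
```

```text
t 5.75 p [0.4979 0.2194 0.0594] rot [-8.983e+01  4.000e-02  3.920e+00] d units [ 0.008  0.024 -0.022] turn -32.1 F [-5.2  8.1  7. ] M [1.488 1.134 0.019] w 0.0133 q6 10.9
```

View pics/s4.png

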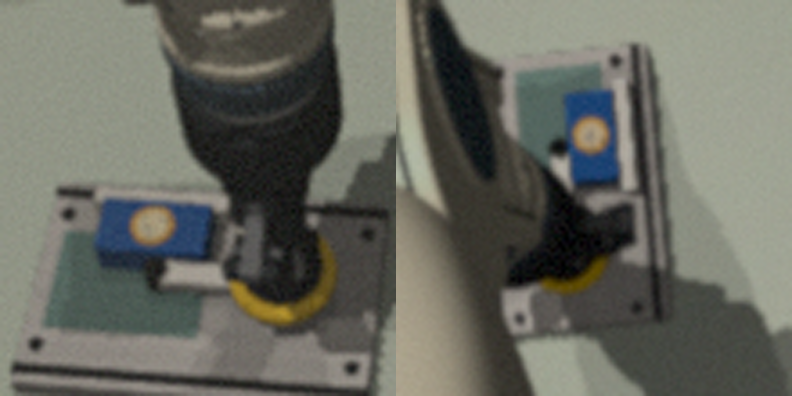

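The finger's tip now appears to touch the block: in the top half, the tip is at (559,147) and the block face at about x=567. I turn on for the click, re-centring a little.

step_arm([
  [-0.02,0,0.03,1],
  [-0.03,0,0.04,3],
  [-0.03,0,0.04,5],
  [-0.03,0,0.04,7],
  [-0.03,0,0.04,9],
  [-0.03,0,0.04,11],
  [-0.03,0,0.04,11],
])

```text
clock: 6.72
ee_pos: [0.4976, 0.2203, 0.0595]
tool_rot: [-90.0, -0.1, -7.2]
wrist_force: [4.3, -2.2, 5.1]
gripper_width: 0.0133
```

```bash
python3 go.py .4985 .2181 .058 36
```

```text
t 6.725 p [0.4976 0.2203 0.0595] rot [-89.97  -0.09  -7.24] d units [ 0.02   0.024 -0.034] turn -43.2 F [ 4.3 -2.2  5.1] M [-0.487 -0.821 -0.05 ] w 0.0133 q6 22.3
```

step_arm([
  [0,0,0,2],
  [0,0,0,4],
  [0,0,0,6],
  [0,0,0,8],
  [0,0,0,10],
  [0,0,0,12],
  [0,0,0,14],
  [0,0,0,14],
])

```text
clock: 7.72
ee_pos: [0.4977, 0.2209, 0.0595]
tool_rot: [-89.9, -0.1, -21.2]
wrist_force: [6.1, 2.6, 4.1]
gripper_width: 0.0136
```

```bash
python3 go.py .4985 .2181 .058 36;python3 - <<'E'
from h import *
c=cap("side");d=cap("top");save(c,"a.png",(160,220,270,330),3.6);save(d,"b.png",(150,120,260,230),3.6)
cv2.imwrite("pics/s5.png",np.hstack([cv2.imread("pics/a.png"),cv2.imread("pics/b.png")]))
E
```

```text
t 7.725 p [0.4977 0.2209 0.0595] rot [-8.988e+01 -7.000e-02 -2.121e+01] d units [ 0.03   0.024 -0.039] turn -57.2 F [6.1 2.6 4.1] M [ 0.253 -1.191 -0.021] w 0.0136 q6 36.3
```

View pics/s5.png

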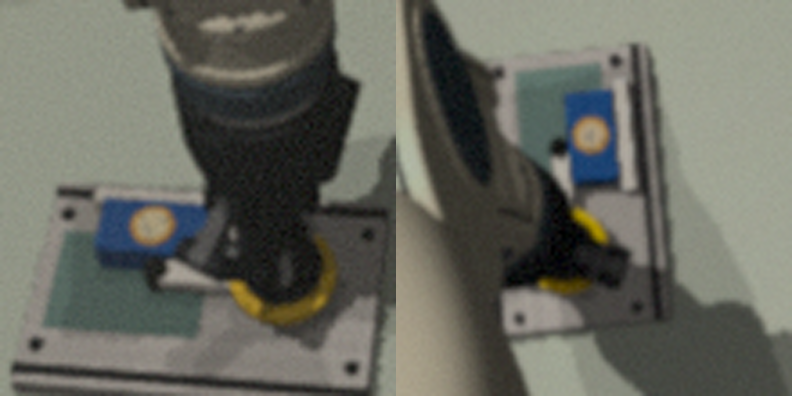

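The finger is stopped on the block and has not moved while the knob went on another 25°. I add a small margin, then open and back off to check.

step_arm([
  [0.02,0,0,2],
  [0.03,0,0,4],
  [0.03,0,0,4],
  [0.03,0,0,4],
])

```text
clock: 8.32
ee_pos: [0.4979, 0.221, 0.0594]
tool_rot: [-89.9, 0.1, -25.1]
wrist_force: [0.0, 6.5, 9.2]
gripper_width: 0.0135
```

```bash
python3 go.py .4985 .2181 .058 36
```

```text
t 8.325 p [0.4979 0.221  0.0594] rot [-89.86   0.1  -25.14] d units [ 0.029  0.024 -0.039] turn -61.1 F [0.  6.5 9.2] M [1.083 0.067 0.028] w 0.0135 q6 40.2
```

step_arm([
  [0,0,0,0],
  [0,0,0,0],
  [0,0,0,0],
  [0,0,0,0],
  [0,0,0,0],
  [0,0,0,0],
], jaw=1)

```text
clock: 9.07
ee_pos: [0.4983, 0.2196, 0.0591]
tool_rot: [-90.0, 0.0, -25.1]
wrist_force: [0.3, -0.8, 0.0]
gripper_width: 0.0857
```

step_arm([
  [0,-0.3,0,0],
  [0,-0.8,0,0],
  [0,-1.4,0,0],
  [0,-2.0,0,0],
  [0,-2.6,0,0],
  [0,-3.0,0,0],
  [0,-3.0,0,0],
])

```text
clock: 9.95
ee_pos: [0.499, 0.2198, 0.2408]
tool_rot: [-89.9, -0.1, -25.1]
wrist_force: [-0.2, -0.5, -1.7]
gripper_width: 0.0855
```

```bash
python3 go.py .4985 .2181 .058 36;python3 - <<'E'
from h import *
c=cap("side");d=cap("top");save(c,"a.png",(160,250,270,340),6.6)
save(d,"b.png",(150,120,260,230),3.6)
cv2.imwrite("pics/s6.png",cv2.imread("pics/a.png"))
E
```

```text
t 9.95 p [0.499  0.2198 0.2408] rot [-89.88  -0.15 -25.12] d units [-3.000e-03  3.046e+00 -3.600e-02] turn -61.1 F [-0.2 -0.5 -1.7] M [ 0.015  0.006 -0.013] w 0.0855 q6 40.1
```

View pics/s6.png

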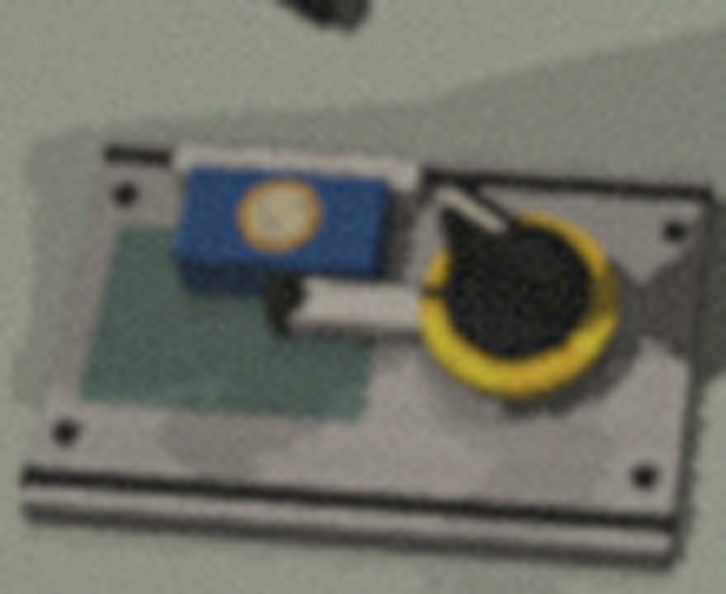

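The finger rests on the block, the block is on its fence, and the white mark (440,190)→(505,228) stands well clockwise of the index line at (430,292). I work out the angle.

Run:
```python
from h import *
S=cap("side")
f=lambda u,v,z:onz(S,160+u/6.6,250+v/6.6,z)[:2]*1000
def ang(a,b): d=a-b;return round(float(np.degrees(np.arctan2(d[1],d[0]))),1)
mo,mi=f(440,190,.084),f(505,228,.084);ti,tb=f(287,305,.03),f(425,313,.03)
print("mark",mo,mi,ang(mo,mi),"finger",ti,tb,ang(ti,tb), "clutch rad",np.radians(ang(ti,tb)-ang(mo,mi)))
s=robot.sense();print(s["clock"],s["wrist_force"],np.abs(s["dq"]).max())
```

```text
mark [519.25615183 210.19898385] [498.45790584 219.26246181] -23.5 finger [567.58216291 225.30240626] [526.6973554  221.47009982] 5.4 clutch rad 0.5044001538263612
10.1 [ 1.36146714 -0.15489097 -0.43626357] 0.3774253538353078
```

Slip is about 0.50 rad, mid-window, with the finger on the block. One last stillness check, then I hand in.

step_arm([
  [0,0,0,0],
  [0,0,0,0],
  [0,0,0,0],
  [0,0,0,0],
  [0,0,0,0],
  [0,0,0,0],
  [0,0,0,0],
  [0,0,0,0],
])

```text
clock: 11.1
ee_pos: [0.4983, 0.2196, 0.2391]
tool_rot: [-90.0, -0.0, -25.1]
wrist_force: [0.1, -0.6, 0.4]
gripper_width: 0.0856
```

Run:
```python
from h import *
a=cv2.imread("pics/a.png");c=cap("side");save(c,"a2.png",(160,250,270,340),6.6);b=cv2.imread("pics/a2.png")
d=cv2.GaussianBlur(cv2.absdiff(a,b),(15,15),0)[140:420,240:640];print("max diff",d.max())
t=cap("top")
import pickle
o=pickle.load(open("top1.pkl","rb"));r=(slice(120,185),slice(350,415))
print("lamp diff",cv2.GaussianBlur(cv2.absdiff(o["color"][r],t["color"][r]),(5,5),0).max())
if d.max()<40: print(robot.sign_off())
```

```text
max diff 22
lamp diff 17
the job is handed in; nothing more can be done
None
```

I turned the smaller clamp's torque knob about 61° clockwise until the finger met the block and the clutch slipped. Then I released it, raised the gripper clear and handed the job in at about 11 s. No verdict is reported.

**Last checks**
- **Finger and block:** the last picture shows the finger against the block and the block on its fence. I didn't measure the swing angle directly. The finger turned about 0.53 rad from a start I estimated at 0.31 rad.
- **Clutch:** the white mark stands about 0.50 rad past the finger in the side view. That is inside the 0.27 to 1.2 window. It falls between one click (0.35) and two (0.70), so the picture doesn't settle the exact count. I saw no clear click in the wrist torque either, because the readings were too noisy.
- **At rest:** pictures about 1 s apart show no movement of knob or finger beyond image noise.
- **Lamp box:** its area in the top view is unchanged from the start, and the arm never went near it.

**Disagreement:** the first side-view fit of the collar put it about 9 mm off the top view, because the bar hid part of it. I used the top view and triangulated points instead. The grip then showed the axis about 2 mm off in y, and I corrected that while holding the knob.

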